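Fit the wheel nut flange-down and hold back a belt linisher's tensioner

TASK

Get the linisher ready for a new belt: pick up the brass flanged nut that is lying with its flange (wide disc) down, set it flange down, fully home, into the round recess in the top of the black drive wheel, and let go of it. Then, with the fingers, work the red pin to swing the yellow sprung tensioner arm back towards the drive wheel, on past its ratchet click until it is at or close to its end stop, and finish while still holding it there against the spring: do not let it fall back onto the pawl. Leave the nut in place, and leave the spare nut that stands flange up, the lump of coal, the wrench and the red tin where they are.

Things in the scene. Friction and masses are not known exactly. Their poses are not given: they have to be found in the camera images.
- linisher: Belt linisher without its belt, fixed to the bench: green base plate 245 mm (x) by 300 mm (y), 16 mm thick; origin at the centre of the plate's underside, z up. In its frame: black drive wheel, 100 mm diameter, centre (-50, 85) mm, top 66 mm above the bench; grey motor box 75 x 100 mm at (70, 85) mm, top at 38 mm. Yaw within 0.35 rad.
- recess (a point): Centre of the floor of the round recess in the top of the drive wheel. Recess 52 mm in diameter, 9 mm deep, with a bare metal floor 57 mm above the bench.
- nut: The brass nut to fit, lying flange down on the bench to the right of the linisher: flange 44 mm diameter, 8 mm thick, at the bottom; above it a round collar, 28 mm diameter, up to 40 mm total height. Origin at the centre of its underside (the flange's face), z up its axis. About 0.2 kg. It and the spare nut may swap places.
- spare_nut: A spare nut of the same form, which stands the other way up: 28 mm collar below, 44 mm flange on top, 40 mm tall. Origin at the centre of its underside. Leave it alone.
- tensioner (a joint): Angle of the tensioner arm about its upright pivot, rad: 0 at rest, 0.55 at its end stop; grows as the red pin moves towards the drive wheel's side (linisher's +y), clockwise from above. A spring drives it to 0: 5.5 N at the pin at 0, 13 N at 0.55. The ratchet clicks at about 0.37; if let go after that, the arm falls back to about 0.35, onto the orange pawl.
- pin (a point): Top centre of the red upright pin at the free end of the yellow arm: 18 mm diameter, 32 to 110 mm above the bench, fixed to the arm, 145 mm from the pivot; rest to end stop is 80 mm of level arc. It can be pinched or pushed. The arm's aluminium idler wheel, 50 mm diameter, top at 80 mm, is centred 70 mm from the pin towards the pivot. The bar under the pin is 22 mm wide.
- pivot (a point): Point on the tensioner arm's upright pivot axis, at bench height; it lies at (8, -85) mm in the linisher's frame. A steel post 22 mm in diameter rises here to 56 mm. At joint value 0 the pin lies from it in the direction of the linisher's -x turned by +0.28 rad.
- pawl (a joint): Angle of the orange sprung pawl beside the arm's toothed tail, rad: 0 = at rest, grows while the tooth lifts it, and drops back to about 0 at the click.
- coal: Black lump of coal, about 90 x 70 x 75 mm, origin at the centre of its underside. Leave it alone.
- wrench: Steel wrench, 180 mm long, lying on the bench along its own x. Leave it alone.
- tin: Red tin, 60 mm diameter, 70 mm high, origin at the centre of its underside. Leave it alone.

How it is judged:
By the outcome, as a careful person would: the job done as asked, in the order asked, and still so for the second after the job is handed in, while the arm keeps its last pose, push and grip.
It also fails if it takes over 58 s, if anything falls off the work surface, if the arm or the gripper's body presses on something with over 40 N, if the wrist force passes 120 N, or if a joint passes its speed limit or range.

ROBOT

A 7-joint arm with a two-finger parallel gripper is mounted at the origin on the work surface. World frame = base frame: x ahead of the robot, y to its left, z up, the work surface at z = 0. Lengths are in m, angles in rad, forces in N, time in s.
With the tool pointing down it reaches from about 0.425 to 1.025 m from the base axis. Payload 9.4 kg.
Tool frame: the origin (TCP) lies at the very end of the fingers, on their centre line; the grasp point (between the pads) lies 19 mm behind it (env.hold_point_z is the distance from the TCP to the grasp point, in m); y points along the fingers, z is the direction in which the jaws open and shut, and the axes are right-handed (so a half turn about y gives the same grasp; the last joint's range is limited). The gripper opens to 93 mm and grips with 3 to 60 N. Pads are 15 mm wide; open, the fingers measure 128 mm over their backs; the gripper's body (75 mm by 188 mm) begins 65 mm behind the grasp point.
Start: joints at [-1.408, 0.599, -0.003, 1.599, 0.002, 0.943, -0.08], TCP at [0.172, 0.704, 0.219] pointing down, gripper open.
Joint ranges: [-2.57, 2.57], [-0.35, 1.97], [-1.29, 1.29], [0.11, 2.56], [-1.05, 4.19], [0.11, 1.86], [-2.63, 2.63]. Speed limits (rad/s): [2.22, 2.22, 3.01, 3.01, 3.14, 3.14, 3.14].

INTERFACE

Orientations are given as a unit quaternion [x, y, z, w].
In Python, from plant import env, kinematics, imaging gives the robot as it stands. The module is installed in compiled form; this text tells all that it offers. Calls block until the motion is done:
- env.reach(position, orientation): joint-space move of the TCP to a pose.
- env.line_to(position, rot=None, feed=0.15, contact_N=None): straight line of the TCP; rot=None keeps the orientation; feed is the mean speed in m/s. With contact_N (N) it stops when the force on the tool has changed by that much, and returns True; else False.
- env.movej(angles): joint-space move.
- env.set_gripper(opening): opening from 0.0 (shut) to 1.0 (fully open); the grip force is fixed at half the most; returns when the fingers have stopped.
- env.hold(seconds).
- kinematics.ik(position, orientation): joint angles nearest the present ones, or None.
- env.get_obs(): the state.
- imaging.snapshot(name): name is "scene" or "top" or "wrist"; returns the picture (384x512x3 uint8, red, green, blue); there is no depth.
- imaging.camera_params(name): a dict with "mtx" (3x3 intrinsics, pixels), "cam_to_world" (4x4, takes a point from camera to world coordinates). Camera axes: x right, y down, z forward; pixel columns grow to the right and rows downward; lengths in m; the calibration is good to about 2 mm. A picture is of the moment at which its call begins: read the wrist's pose just before it. camera_params takes no time and is no camera call; for the wrist camera it gives the pose at the moment of the call.
A pose or a line that the arm cannot do raises env.IKError and nothing moves.
- env.sign_off(): hands the job in, once; it reports no verdict.
The state is a dict: "clock": time; "joint_pos": joint angles; "dq": joint speeds; "tau": joint torques, N m; "eef_pos": TCP position; "tcp_rot": TCP orientation; "force": force on the tool from outside, world axes, zero at the start; "moment": the same for the moment, N m; "width": opening from 0.0 (shut) to 1.0 (fully open).
Only numpy, scipy, OpenCV 4.12 (cv2) and the standard library are available. Lean on these libraries where they do the work, as an engineer would, in place of code of your own. Each camera call takes 0.05 s, during which the arm holds its last target. There are 200 camera calls.

## Working session

There is one attempt and no reset: what is moved stays moved. The work goes in short steps, each a Python script; the robot and the scene stay as the last script left them, time stands still between calls to the robot, and variables do not carry over. Pictures are saved under pics/ and viewed, about 8 in all and at most 12, crops included, and the job is handed in when it is done.

```bash
mkdir -p pics; python3 - <<'E'
from plant import env, kinematics, imaging
import cv2, numpy as np
o=env.get_obs(); print({k:np.round(v,3) for k,v in o.items()}, env.hold_point_z)
for n in ("scene","top"):
    im=imaging.snapshot(n); cv2.imwrite(f"pics/{n}0.png",im[:,:,::-1])
    p=imaging.camera_params(n); print(n,np.round(p["mtx"],1).tolist(),np.round(p["cam_to_world"],3).tolist())
a=cv2.imread("pics/scene0.png");b=cv2.imread("pics/top0.png")
E
```

```text
{'clock': np.float64(0.0), 'joint_pos': array([-1.408,  0.6  , -0.002,  1.6  ,  0.002,  0.943, -0.08 ]), 'dq': array([-0.001, -0.   ,  0.002, -0.001, -0.   , -0.002, -0.   ]), 'tau': array([ 0.0000e+00, -7.6506e+01,  1.4970e+00, -2.5234e+01, -5.2000e-02,
        1.7000e-02,  0.0000e+00]), 'eef_pos': array([0.172, 0.704, 0.218]), 'tcp_rot': array([ 0.703, -0.085,  0.085, -0.701]), 'force': array([ 0.83 ,  0.24 , -0.707]), 'moment': array([ 0.052,  0.014, -0.019]), 'width': np.float64(1.003)} 0.0188
scene [[466.5, 0.0, 251.1], [0.0, 466.5, 192.0], [0.0, 0.0, 1.0]] [[0.795, 0.496, -0.348, 1.112], [0.606, -0.661, 0.443, -0.585], [-0.011, -0.563, -0.826, 1.298], [0.0, 0.0, 0.0, 1.0]]
top [[417.1, 0.0, 260.7], [0.0, 417.1, 196.8], [0.0, 0.0, 1.0]] [[-0.08, -0.972, 0.221, 0.387], [-0.997, 0.077, -0.023, 0.07], [0.005, -0.222, -0.975, 1.069], [0.0, 0.0, 0.0, 1.0]]
```

View pics/top0.png

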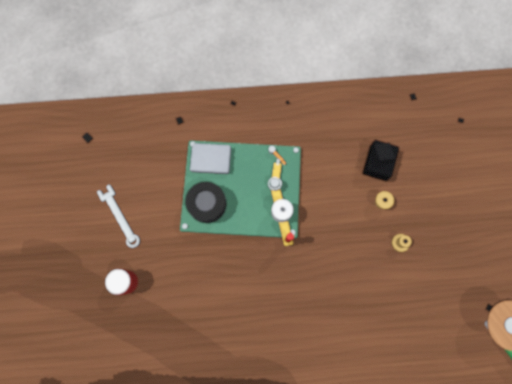

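View pics/scene0.png

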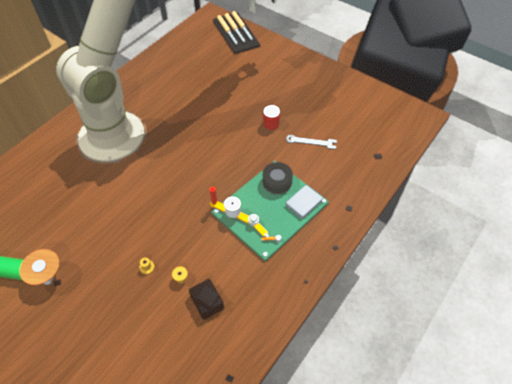

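The top view shows the wheel at (206,202), the red pin at about (290,238) and the pivot at about (275,184). The flange-down nut is at (402,243), the spare at (385,200) and the coal at (381,160). The scene view agrees: the nut with its collar showing is at (146,266) and the spare is at (180,274).

```bash
cat > h.py <<'E'
import numpy as np, cv2
from scipy.spatial.transform import Rotation as R
def ray(p,uv):
    T=p["cam_to_world"]; uv=np.atleast_2d(np.asarray(uv,float))
    d=np.c_[uv,np.ones(len(uv))]@np.linalg.inv(p["mtx"]).T@T[:3,:3].T
    return T[:3,3],d
def onplane(p,uv,z):
    c,d=ray(p,uv); return c+d*((z-c[2])/d[:,2])[:,None]
def proj(p,X):
    T=np.linalg.inv(p["cam_to_world"]); q=(T[:3,:3]@np.asarray(X,float)+T[:3,3]); q=p["mtx"]@q; return q[:2]/q[2]
def tri(p1,a,p2,b):
    c1,d1=ray(p1,a);c2,d2=ray(p2,b);d1=d1[0];d2=d2[0]
    s=np.linalg.lstsq(np.c_[d1,-d2],c2-c1,rcond=None)[0]
    A=c1+s[0]*d1;B=c2+s[1]*d2; return (A+B)/2,np.linalg.norm(A-B)
def blobs(m,amin=15):
    n,l,s,c=cv2.connectedComponentsWithStats(m.astype(np.uint8)); return [(s[i,4],c[i],l==i) for i in range(1,n) if s[i,4]>=amin]
def hsv(im): return cv2.cvtColor(im,cv2.COLOR_RGB2HSV).astype(int).transpose(2,0,1)
E
python3 - <<'E'
from h import *
from plant import imaging
P={n:imaging.camera_params(n) for n in("scene","top")}
I={n:cv2.imread(f"pics/{n}0.png")[:,:,::-1].copy() for n in P}
pts={}
for n in P:
    h,s,v=hsv(I[n])
    g=max(blobs((h>65)&(h<95)&(s>80)&(v>30)&((np.indices(h.shape)[1]>150))),key=lambda b:b[0])
    cnt=np.argwhere(g[2])[:,::-1]
    w=onplane(P[n],cnt,.016)
    r=cv2.minAreaRect(w[:,:2].astype(np.float32)); print(n,"plate",r, cv2.boxPoints(r).round(4).tolist())
    for nm,m in (("yellow",(h>18)&(h<32)&(s>120)&(v>100)),("red",((h<5)|(h>174))&(s>190)&(v>90)),("dark",(v<45))):
        print(n,nm,[(int(a),c.round(1).tolist()) for a,c,_ in blobs(m,12)])
def crop(im,x,y,w,h,k): return cv2.resize(im[y:y+h,x:x+w],None,fx=k,fy=k,interpolation=cv2.INTER_CUBIC)
a=crop(I["top"],360,180,65,80,4);b=crop(I["scene"],130,245,65,80,4)
c=crop(I["top"],175,135,130,115,3)[:, :];d=crop(I["scene"],205,155,130,115,3)
can=np.zeros((320,520,3),np.uint8);can[:,:260]=a;can[:,260:]=b
cv2.imwrite("pics/nuts.png",can[:,:,::-1]);cv2.imwrite("pics/lin.png",np.hstack([c,d])[:,:,::-1])
E
```

```text
scene plate ((0.6560991406440735, 0.09155561029911041), (0.29826265573501587, 0.2441072016954422), 82.08280944824219) [[0.5146999955177307, -0.03929999843239784], [0.7563999891281128, -0.0729999989271164], [0.7975000143051147, 0.2224999964237213], [0.5558000206947327, 0.25609999895095825]]
scene yellow [(90, [218.3, 205.8]), (80, [243.0, 217.4]), (92, [260.2, 229.1]), (12, [270.2, 237.7]), (181, [146.2, 265.9]), (181, [179.4, 274.0])]
scene red [(16, [268.9, 118.6]), (26, [212.2, 190.0])]
scene dark [(21, [196.5, 3.5]), (86, [393.9, 10.9]), (19, [368.5, 23.8]), (22, [400.9, 27.1]), (434, [447.6, 41.6]), (1166, [402.7, 78.7])]
top plate ((0.6561092734336853, 0.1153196319937706), (0.25058531761169434, 0.23850791156291962), 82.04639434814453) [[0.5206999778747559, 0.007699999958276749], [0.7569000124931335, -0.025299999862909317], [0.7915999889373779, 0.22290000319480896], [0.5552999973297119, 0.25589999556541443]]
top yellow [(76, [276.5, 170.4]), (73, [276.4, 194.6]), (152, [284.9, 232.1]), (17, [393.9, 242.9]), (48, [398.5, 242.6])]
top red []
top dark [(12, [179.2, 120.4]), (20, [87.3, 137.3]), (949, [380.5, 160.4]), (48, [216.6, 215.8])]
```

View pics/nuts.png

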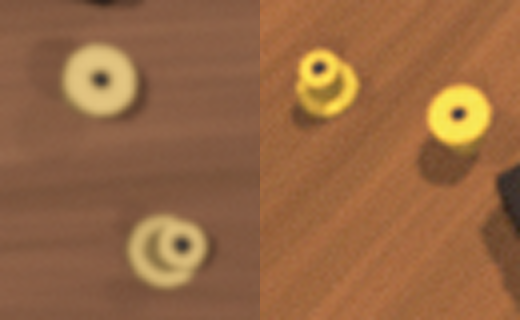

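View pics/lin.png

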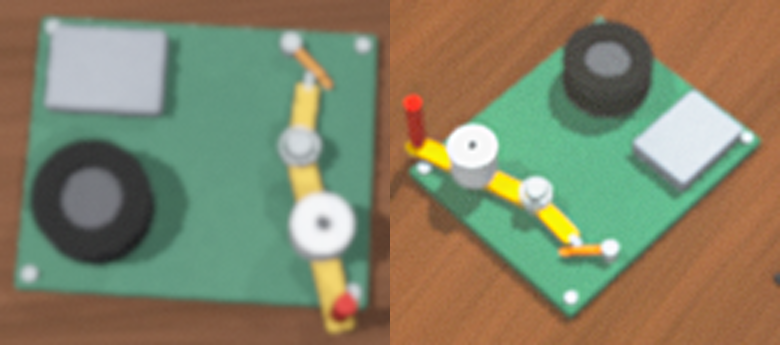

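The crops show both nuts' bores, the pin, and the recess floor disc clearly. I'll triangulate them and compare with the plate model.

```bash
python3 - <<'E'
from h import *
from plant import imaging,env,kinematics
t=imaging.camera_params("top");s=imaging.camera_params("scene")
o4=lambda x,y,x0,y0,k:(x/k+x0+.5/k-.5,y/k+y0+.5/k-.5)
F={"nut":(o4(182,245,360,180,4),o4(59,68,130,245,4),.04),"spare":(o4(101,79,360,180,4),o4(197,114,130,245,4),.04),
"pin":(o4(350,296,175,135,3),o4(23,100,205,155,3),.11),"rec":(o4(92,198,175,135,3),o4(218,59,205,155,3),.057),"piv":(o4(300,143,175,135,3),o4(147,187,205,155,3),.056)}
for k,(a,b,z) in F.items():
    X,e=tri(t,a,s,b); print(k,X.round(4),"gap",round(e,4),"planes",onplane(t,a,z)[0,:2].round(4),onplane(s,b,z)[0,:2].round(4))
c=np.array([.6561,.0916]);y=-.138
M=np.array([[np.cos(y),-np.sin(y)],[np.sin(y),np.cos(y)]])
print("model wheel",c+M@[-.05,.085],"pivot",c+M@[.008,-.085],"pin",c+M@(np.array([.008,-.085])+.145*np.array([-np.cos(.28),-np.sin(.28)])))
print(R.from_quat(env.get_obs()["tcp_rot"]).as_matrix().round(3).tolist())
w=imaging.camera_params("wrist");print(w["mtx"].round(1).tolist(),w["cam_to_world"].round(3).tolist())
# candidates: approach orientation with jaw direction yaw a
def q(a): 
    z=np.array([np.cos(a),np.sin(a),0]);yy=np.array([0,0,-1.]);return R.from_matrix(np.c_[np.cross(yy,z),yy,z]).as_quat()
for a in np.arange(-np.pi,np.pi,np.pi/6):
    r=[kinematics.ik(p,q(a)) for p in ([.54,-.25,.3],[.62,.18,.2],[.5,-.04,.15])]
    print(round(a,2),[None if j is None else np.round(j,2).tolist() for j in r])
E
```

```text
nut [ 0.4801 -0.3009  0.0405] gap 0.0001 planes [ 0.4802 -0.301 ] [ 0.4799 -0.3009]
spare [ 0.5878 -0.2664  0.0414] gap 0.0012 planes [ 0.5885 -0.2664] [ 0.5868 -0.2665]
pin [ 0.5111 -0.0146  0.1205] gap 0.0006 planes [ 0.5122 -0.0157] [ 0.5059 -0.0093]
rec [0.6167 0.1844 0.0612] gap 0.0012 planes [0.6173 0.1844] [0.6154 0.1875]
piv [0.6513 0.0093 0.0559] gap 0.0016 planes [0.6508 0.0087] [0.6518 0.0099]
model wheel [0.61826815 0.18267003] pivot [0.65233114 0.00630759] pin [ 0.50879058 -0.01421329]
[[0.971, -0.0, 0.237], [-0.237, -0.001, 0.971], [0.0, -1.0, -0.001]]
[[278.1, 0.0, 252.9], [0.0, 278.1, 194.3], [0.0, 0.0, 1.0]] [[0.238, 0.943, 0.234, 0.108], [0.971, -0.23, -0.06, 0.721], [-0.003, 0.241, -0.971, 0.383], [0.0, 0.0, 0.0, 1.0]]
-3.14 [[-0.36, 0.57, 1.12, 1.85, -0.58, 1.1, -2.16], [-0.07, 0.56, -0.45, 1.79, 0.31, 0.86, 2.48], [-0.72, 0.7, 1.11, 2.21, -0.92, 0.82, -2.13]]
-2.62 [[-0.36, 0.57, 1.12, 1.85, -0.58, 1.1, -1.64], [-1.0, 0.79, 1.11, 1.85, -0.82, 1.05, -2.17], [-0.72, 0.7, 1.11, 2.21, -0.92, 0.82, -1.61]]
-2.09 [[-0.36, 0.57, 1.12, 1.85, -0.58, 1.1, -1.11], [-1.0, 0.
[... 666 characters left out ...]
[-0.28, 0.49, 0.94, 1.85, -0.46, 1.04, 1.37], [-0.56, 0.54, 0.28, 1.82, -0.2, 0.81, 0.35], [-0.22, 0.45, 0.26, 2.18, -0.22, 0.53, 0.72]]
1.05 [[-0.18, 0.44, 0.76, 1.84, -0.35, 1.0, 1.77], [-0.47, 0.53, 0.16, 1.82, -0.11, 0.81, 0.78], [-0.14, 0.44, 0.14, 2.18, -0.12, 0.53, 1.14]]
1.57 [[-0.16, 0.43, 0.72, 1.84, -0.33, 1.0, 2.27], [-0.38, 0.52, 0.02, 1.81, -0.01, 0.81, 1.21], [-0.06, 0.44, 0.04, 2.17, -0.03, 0.53, 1.57]]
2.09 [[0.85, 0.44, -0.73, 1.78, 0.34, 1.05, 2.08], [-0.27, 0.53, -0.15, 1.8, 0.11, 0.82, 1.62], [0.04, 0.44, -0.1, 2.17, 0.08, 0.54, 1.97]]
2.62 [[1.05, 0.56, -1.1, 1.77, 0.54, 1.15, 2.4], [-0.17, 0.54, -0.3, 1.8, 0.21, 0.84, 2.05], [0.14, 0.44, -0.24, 2.16, 0.19, 0.56, 2.38]]
```

```bash
cat >> h.py <<'E'
def q(a):
    z=np.array([np.cos(a),np.sin(a),0]);yy=np.array([0,0,-1.]);return R.from_matrix(np.c_[np.cross(yy,z),yy,z]).as_quat()
A=1.45
E
python3 - <<'E'
from h import *
from plant import imaging,env
for n,p in (("w_wheel",[.60,.17,.24]),("w_nut",[.48,-.30,.17])):
    env.reach(p,q(A)); env.hold(.3)
    P=imaging.camera_params("wrist"); im=imaging.snapshot("wrist"); np.savez(f"pics/{n}",im=im,**P)
    X={"w_wheel":[(.6175,.1835,.057),(.51,-.0145,.11)],"w_nut":[(.48,-.301,.04),(.48,-.301,0)]}[n]
    print(n,[proj(P,x).round(1) for x in X],env.get_obs()["clock"],env.get_obs()["eef_pos"].round(4),env.get_obs()["joint_pos"].round(2))
a=np.load("pics/w_wheel.npz")["im"];b=np.load("pics/w_nut.npz")["im"]
cv2.imwrite("pics/wr.png",cv2.resize(np.hstack([a,b]),(800,300))[:,:,::-1])
E
```

```text
w_wheel [array([264., 191.]), array([ 63.5, 124.4])] 2.8833 [0.5999 0.1702 0.24  ] [-0.43  0.45  0.08  1.82 -0.05  0.87  1.13]
w_nut [array([250.6, 187.7]), array([250.9, 180.6])] 5.0167 [ 0.4803 -0.2997  0.17  ] [ 0.36  0.47  0.13  2.02 -0.1   0.65  2.01]
```

View pics/wr.png

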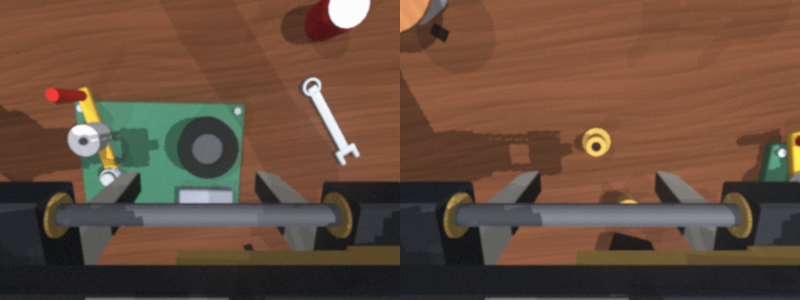

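In the wrist view the nut bore is at (251,188), against a predicted (250.6,187.7). The recess is at about (265.6,190.7), predicted (264,191), and the pin top is at about (64,120). All agree to within 2–4 mm. I'll refine the recess and pin, then grasp the nut.

```bash
python3 - <<'E'
from h import *
from plant import imaging,env
d=np.load("pics/w_wheel.npz");P={k:d[k] for k in("mtx","cam_to_world")};im=d["im"];h,s,v=hsv(im)
m=np.zeros(h.shape,bool);m[150:230,230:305]=True
b=max(blobs(m&(v>75)&(s<60)),key=lambda b:b[0]);print("rec floor",b[0],b[1],onplane(P,b[1],.057)[0].round(4))
wx=onplane(P,np.argwhere(b[2])[:,::-1],.057);print("size",np.ptp(wx[:,:2],0))
r=[b for b in blobs(((h<6)|(h>173))&(s>150)&(v>80)) if b[1][0]<130]; 
for b in r:
    ys,xs=np.nonzero(b[2]);k=xs<xs.min()+10;print("pin",b[0],xs.min(),xs.max(),ys[k].min(),ys[k].max(), onplane(P,[xs.min()+8,ys[k].mean()],.11)[0].round(4))
n=[.480,-.301]
env.line_to([*n,.05],feed=.15); print(env.line_to([*n,.015],feed=.06,contact_N=8))
env.set_gripper(0.); o=env.get_obs(); print(o["width"]*93,o["eef_pos"].round(4),o["clock"])
env.line_to([*n,.17],feed=.15); o=env.get_obs(); print(o["width"]*93,o["force"].round(2),o["clock"])
E
```

```text
rec floor 1207 [265.0057995 190.1963546] [0.6166 0.1849 0.057 ]
size [0.0511103  0.05008525]
pin 746 58 109 112 130 [ 0.5065 -0.0109  0.11  ]
False
26.910401283867117 [ 0.48  -0.301  0.015] 7.7417
26.69474294667534 [ 0.28 -0.38 -1.4 ] 8.925
```

```bash
python3 - <<'E'
from h import *
from plant import imaging,env
w=[.617,.1842]
env.reach([*w,.2],q(A)); env.line_to([*w,.095],feed=.15)
o=env.get_obs();print(o["eef_pos"].round(4),o["force"].round(1),o["width"]*93,o["clock"])
c=env.line_to([*w,.069],feed=.03,contact_N=6)
o=env.get_obs();print(c,o["eef_pos"].round(4),o["force"].round(1),o["moment"].round(2),o["clock"])
E
```

```text
[0.6176 0.184  0.0957] [ 0.1  0.4 -1.7] 26.653373845105474 11.6083
True [0.6168 0.1841 0.0716] [-1.1 -0.9  2.8] [ 0.02 -0.02  0.01] 12.3333
```

Contact came at TCP z 71.6 mm, which puts the nut's underside at 57 mm, the recess floor. I'll release it, retreat and check.

```bash
python3 - <<'E'
from h import *
from plant import imaging,env
env.set_gripper(1.); env.line_to([.617,.1842,.2],feed=.15)
env.line_to([.575,.1,.22],feed=.15); env.hold(.2)
P=imaging.camera_params("wrist"); im=imaging.snapshot("wrist"); np.savez("pics/w2",im=im,**P)
for X in [(.617,.1842,.097),(.617,.1842,.065),(.507,-.012,.11)]: print(proj(P,X).round(1))
s=imaging.snapshot("scene");c=cv2.resize(s[150:250,200:333],(512,384),interpolation=cv2.INTER_CUBIC)
cv2.imwrite("pics/placed.png",cv2.resize(np.hstack([im,c]),(800,300))[:,:,::-1]);print(env.get_obs()["clock"])
E
```

```text
[332.5 218. ]
[325.1 209.4]
[128.2 138.2]
15.5833
```

View pics/placed.png

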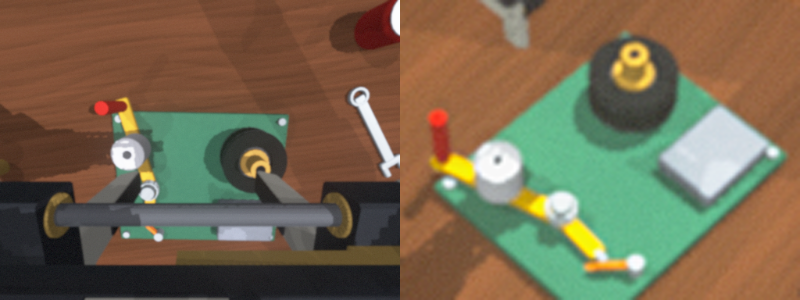

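The nut sits upright in the recess with its flange inside the rim. The pin top is at (131,138), within about 2 mm of prediction. Next I'll pinch the pin and swing it along the arc.

```bash
cat >> h.py <<'E'
PV=np.array([.652,.007]); PH0=np.pi+.125; RR=.1455
def arc(th,z=.07):
    f=PH0-th; return [*(PV+RR*np.array([np.cos(f),np.sin(f)])),z], q(f-np.pi/2)
def rep(env):
    o=env.get_obs(); d=o["eef_pos"][:2]-PV; f=np.arctan2(d[1],d[0])%(2*np.pi); t=f-np.pi/2
    print("th",round(PH0-f,3),"r",round(np.hypot(*d),4),"tan",round(float(o["force"][:2]@[np.cos(t),np.sin(t)]),1),"F",o["force"].round(1),"w",round(o["width"]*93,1),"t",round(o["clock"],1))
E
python3 - <<'E'
from h import *
from plant import imaging,env
p,r=arc(0,.16); env.reach(p,r)
p,r=arc(0); print(p, env.line_to(p,feed=.08,contact_N=8)); env.set_gripper(0.); rep(env)
for th in (.1,.2,.3,.36,.42):
    p,r=arc(th); env.line_to(p,r,feed=.05); rep(env)
E
```

```text
[np.float64(0.5076352394181327), np.float64(-0.011140173707550612), 0.07] False
th -0.006 r 0.1455 tan -5.2 F [ 0.7 -5.1 -1.5] w 17.3 t 18.6
th 0.094 r 0.1457 tan -6.2 F [ 0.1 -6.2 -0. ] w 17.4 t 19.1
th 0.192 r 0.1458 tan -7.7 F [-0.7 -7.7  0.6] w 17.1 t 19.5
th 0.289 r 0.1459 tan -8.4 F [-1.8 -8.2  1.8] w 17.3 t 20.0
th 0.347 r 0.146 tan -9.4 F [-2.6 -9.1  2.5] w 17.8 t 20.3
th 0.405 r 0.1461 tan -11.2 F [ -2.7 -10.8   3.3] w 17.5 t 20.6
```

```bash
python3 - <<'E'
from h import *
from plant import imaging,env
for th in np.arange(.46,.62,.02):
    p,r=arc(th); env.line_to(p,r,feed=.04); env.hold(.15); rep(env)
    o=env.get_obs()
    if np.hypot(*o["force"][:2])>20: break
env.hold(.5); rep(env)
P={}
for n in("top","scene"): P[n]=imaging.snapshot(n)
a=cv2.resize(P["top"][135:250,175:310],(400,341),interpolation=cv2.INTER_CUBIC);b=cv2.resize(P["scene"][150:265,200:335],(400,341),interpolation=cv2.INTER_CUBIC)
cv2.imwrite("pics/end.png",np.hstack([a,b])[:,:,::-1])
cv2.imwrite("pics/full.png",np.hstack([P["top"],P["scene"]])[:,:,::-1])
E
```

```text
th 0.442 r 0.1461 tan -10.8 F [ -3.1 -10.3   3.7] w 17.4 t 21.1
th 0.462 r 0.1461 tan -11.0 F [ -4.3 -10.1   3.9] w 17.0 t 21.5
th 0.481 r 0.1461 tan -10.8 F [ -3.4 -10.3   4.3] w 17.1 t 21.9
th 0.5 r 0.1462 tan -11.7 F [ -3.2 -11.3   4.3] w 17.8 t 22.3
th 0.519 r 0.1462 tan -12.3 F [ -5.1 -11.2   4.5] w 17.3 t 22.7
th 0.537 r 0.1462 tan -12.4 F [ -4.6 -11.5   5.1] w 17.3 t 23.1
th 0.539 r 0.146 tan -21.2 F [ -6.9 -20.2   7.1] w 17.3 t 23.5
th 0.539 r 0.146 tan -20.7 F [ -6.9 -19.6   7. ] w 17.3 t 24.0
```

View pics/end.png

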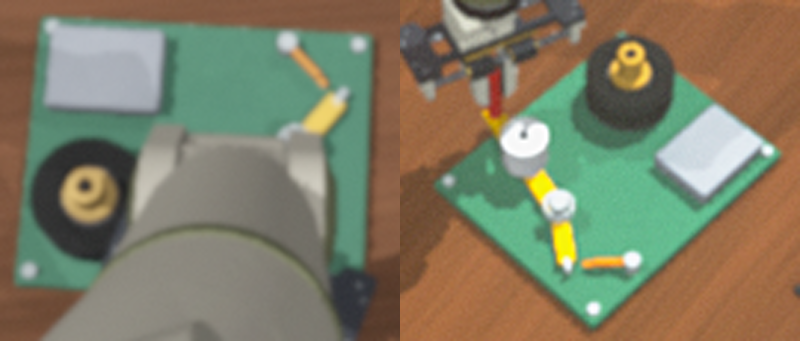

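The arm is at its end stop: the tangential force jumped from 12 to 21 N with no further motion. The tooth is past the pawl and the nut is still seated, so I'm handing in while holding.

```bash
python3 - <<'E'
from h import *
from plant import env
rep(env); env.sign_off()
E
```

```text
th 0.54 r 0.146 tan -20.3 F [ -6.8 -19.2   7.8] w 17.3 t 24.1
the job is handed in; nothing more can be done
```

The nut is seated in the drive wheel and the tensioner arm is held at its end stop. I handed the job in at 24.1 s, with the gripper still pinching the pin.

- **Nut:** I gripped the flange-down nut by its collar and lowered it into the recess. It touched down with its underside at about 57 mm, the height of the recess floor. After I let go, the wrist and scene pictures showed it upright with its flange inside the rim. It was still seated in the last pictures.
- **Tensioner:** I pinched the red pin and swung it along its arc, past the ratchet. At about 0.54 rad by my estimate (the stop is at 0.55) the push rose from 12 N to 21 N and the arm moved no further, which is the end stop. The last scene picture shows the arm's tooth past the pawl. I did not see the click itself as a clear change in force.
- **Other objects:** I never went near the spare nut, coal, wrench or tin except to pass above them. I did not compare before-and-after pictures of them.
- **Disagreement:** the different views put the recess and pin 2–4 mm apart (one view of the pin, up to about 9 mm). The contact height and grip widths showed this didn't matter.

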